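# Unlock the blue case: keeper first, then the bolt

### The arm

A 6-joint arm with a two-finger parallel gripper is mounted at the origin on a cart in front of the work surface, level with it; the furniture and walls round the work are solid. World frame = base frame: x ahead of the robot, y to its left, z up, the work surface at z = 0. Lengths are in mm, angles in degrees, forces in N, time in s.
With the tool pointing down it reaches from about 300 to 850 mm from the base axis. Payload 4.2 kg.
Tool frame: the origin (TCP) lies midway between the tips of the shut fingers; the grasp point (between the pads) lies 19 mm behind it (env.grasp_offset is the distance from the TCP to the grasp point, in mm); z points along the fingers, y is the line along which they close (so a half turn about z gives the same grasp; the last joint's range is limited). The gripper opens to 91 mm and grips with 3 to 60 N. Pads are 32 mm wide; open, the fingers measure 118 mm over their backs; the gripper's body (76 mm by 178 mm) begins 60 mm behind the grasp point.
Start: joints at [-69.156, 18.312, 89.639, -0, 72.044, -1.146], TCP at [215.311, -533.183, 213.976] pointing down, gripper open.
Joint ranges: [-177.97, 177.97], [-48.28, 115.42], [12.27, 149.76], [-77.06, 257.06], [2.81, 150.46], [-146.56, 146.56]. Speed limits (degrees/s): [147.25, 147.25, 180, 180, 180, 180].

### API

Orientations are given as [roll, pitch, yaw] about the fixed x, y, z axes, in that order (R = Rz(yaw) Ry(pitch) Rx(roll)).
In Python, from workcell import env, optics gives the robot as it stands. The module is installed in compiled form; this text tells all that it offers.
- The arm moves only by the tool send_rows, never from a script. Its argument "targets" is a list that holds one entry, the list of rows, each a list of 7 numbers: the turn, a rotation vector about the world's x, y, z scaled (see below), then the shift along the world's x, y, z scaled (see below), then the closure, from -1 (fully open) to 1 (shut). In form: [[[rx, ry, rz, x, y, z, gripper], ...]]. A call has 1 to 12 rows; each row shifts and turns the commanded pose from where the row before left it; what a row does not reach is not made up. The controller multiplies each number of a shift by 0.2 m and each number of a turn by pi/2 rad. A row lasts 1/10 s, in which the tool goes at most 50 mm and 8.59 degrees, less where a joint would pass 70% of its speed; a pose out of reach is approached as far as the arm can. A call with a number of a shift or a turn outside -1 to 1 is refused whole. A call with a gripper value outside its range is refused whole. The fingers move at their own pace and stop on an object; "grip_force" is the grip in N (left out, the last holds). Time passes only in rows, so rows that do not move let the fingers close. It gives the time, the measured TCP pose, the force, the opening and the grip force at its end, in the units of the state.
- env.state(): the state, without advancing time (a new reading comes with each control period).
- optics.grab_frame(name): name is "side" or "top" or "wrist"; returns (picture, depth): 400x640x3 uint8, red, green, blue; 400x640 float32, mm along the optical axis (not along the pixel's ray), 0 where there is no reading.
- optics.camera_info(name): a dict with "camera_matrix" (3x3 intrinsics, pixels), "k1" (the pictures are not rectified: a ray, as slopes to the right and down, at radius r is drawn at 1 + k1 r^2 times it, then the intrinsics apply), "R" (3x3) and "t" (3): a world point X has camera coordinates R X + t; the wrist camera has in their place "mount" (4x4, takes a point from camera to tool coordinates, whose origin is the TCP and whose axes are the flange's). Camera axes: x right, y down, z forward; pixel columns grow to the right and rows downward; lengths in mm; the calibration is good to about 2 mm. A picture is of the moment at which its call begins: read the wrist's pose just before it. camera_info takes no time and is no camera call.
- env.job_done(): hands the job in; it is judged then, once.
Trained networks look in the newest picture that a camera, given by its name, has taken for a name from the list of things; names that differ only in an ending like _2 or _b are one class to them, and where a whole thing is asked for, a point or a joint stands for the part that bears it (a point fixed in the world has none). Each returns a list of dicts, best first, with "conf" (0 to 1); they miss things now and then, are a little off and sometimes report something else, mostly with a low value. They report only what shows in the picture. A call takes as long as a camera call.
- optics.silhouettes(camera, name): "mask" (400x640 bool, what is visible of it) and "at" ([column, row] in pixels, amid what is visible of it).
- optics.place_of(camera, name): "at" ([column, row] in pixels: a listed point, or the origin of a listed thing).
The state is a dict: "time_s": time; "qpos": joint angles; "qvel": joint speeds; "effort": joint torques, N m; "ee_pos": TCP position; "ee_rot": TCP orientation; "force": force on the tool from outside, world axes, zero at the start; "torque": the same for the moment, N m; "gripper_width": finger opening in mm; "gripper_force": force on a finger pad.
Only numpy, scipy, OpenCV 4.12 (cv2) and the standard library are available. Lean on these libraries where they do the work, as an engineer would, in place of code of your own. Each camera call takes 0.05 s, during which the arm holds its last target. There are 200 camera calls.

### The job

Unlock the blue steel case on the bench. Swing its keeper (yellow knob) fully aside, which frees the bolt, then draw the bolt (black knob) all the way out of its staple, as far as it goes. Leave the red case locked, and let go when you are done.

Things in the scene. Friction and masses are not known exactly. Their poses are not given: they have to be found in the camera images.
- blue_case: Blue steel case fixed on the bench, 200 mm long (x), 100 wide (y), lid top at 80. Origin: centre of underside; x roughly away from the robot, from the bolt's staple (x = -85, 106 high) to the keeper's pivot; z up. Keeper and bolt lie on the lid along y = 0; only knobs and staple rise above 100. Nearby: cardboard box on the left, rim 300 high; shelves 390 up from x = 0.55 m, y = -0.2 m backwards.
- blue_keeper (a joint): Keeper: dark arm on a vertical pivot at case x = +62, y = 0 mm. Upright round yellow knob 45 mm from the pivot, 14 mm across, from 96 to 132 mm above the bench. 0 rad = closed: arm along case -x, its nose 3 mm behind the bolt. Grows counterclockwise seen from above (knob goes to case -y) to 1.05 = fully open. 1 to 2 N at the knob moves it; it stays where it is left.
- blue_bolt (a joint): Sliding bolt: steel block with an upright round black knob, 14 mm across, from 97 to 132 mm above the bench, at case x = -42, y = 0 mm when shut. 0 m = shut, rod through the staple; grows as it is drawn along case +x (towards the keeper's pivot) to 0.040 = fully drawn. About 2 N moves it; it stays where it is left. With the keeper closed it stops after 3 mm.
- red_keeper (a joint): The same keeper on the red case, which is built like the blue one and stands in the other of two places on the bench; they swap at random. Angle in rad, 0 = closed. It is to stay closed.

How it is judged:
By the outcome, as a careful person would: the job done as asked, in the order asked, and still so for the second after the job is handed in, with the robot touching nothing.
It also fails if it takes over 45 s, if anything falls off the work surface, if the arm or the gripper's body presses on something with over 40 N, if the wrist force passes 120 N, or if a joint passes its speed limit or range.

## Working session

There is one attempt and no reset: what is moved stays moved. The work goes in short steps, Python scripts to look and compute and a tool call to move; the robot and the scene stay as the last step left them, time stands still between calls to the robot, and variables do not carry over. Pictures are saved under pics/ and viewed, at most 10 in all, crops included, and the job is handed in when it is done.

Besides the shell and the picture viewer there is one more tool, called as name(argument=value, ...) on one line, values as JSON. send_rows: Moves the arm, as the interface text tells. Its arguments: {"type":"object","properties":{"targets":{"type":"array"},"grip_force":{"type":"number"}},"required":["targets"]}

```bash
mkdir -p pics
cat > h.py <<'E'
import numpy as np, cv2
from scipy.spatial.transform import Rotation as Ro
from workcell import env, optics
def cam(name):
    c=optics.camera_info(name)
    if 'R' in c: R,t=np.array(c['R']),np.array(c['t'])
    else:
        s=env.state(); M=np.array(c['mount'])
        Rt=Ro.from_euler('xyz',s['ee_rot'],degrees=True).as_matrix()
        Rw=Rt@M[:3,:3]; p=Rt@M[:3,3]+np.array(s['ee_pos'])
        R=Rw.T; t=-R@p
    return np.array(c['camera_matrix']),c['k1'],R,t
def ray(C,uv):
    K,k1,R,t=C
    q=cv2.undistortPoints(np.array([[uv]],float),K,np.array([k1,0,0,0.]))[0,0]
    return -R.T@t, R.T@np.array([q[0],q[1],1])
def at_z(C,uv,z):
    o,d=ray(C,uv); return o+d*(z-o[2])/d[2]
def at_depth(C,uv,dep):
    o,d=ray(C,uv); return o+d*dep
E
python3 - <<'E'
from h import *
print(env.state())
for n in ['top','side']:
    C=cam(n); im,dp=optics.grab_frame(n); cv2.imwrite(f'pics/{n}0.png',im[:,:,::-1])
    print(n,-C[2].T@C[3], C[2][2])
    for th in ['blue_case','blue_keeper','blue_bolt','red_keeper']:
        for r in optics.place_of(n,th)[:2]: print(th,'place',r,[at_z(C,r['at'],z).round(1) for z in (0,114)])
        for r in optics.silhouettes(n,th)[:2]: 
            u,v=map(int,r['at']);print(th,'sil',r['conf'],r['at'],r['mask'].sum(),at_depth(C,r['at'],dp[v,u]).round(1))
print(env.state()['time_s'])
E
```

```text
{'time_s': 0.0, 'qpos': array([-6.91549702e+01,  1.83491849e+01,  8.97047870e+01, -7.05577293e-04,
        7.20433147e+01, -1.14466325e+00]), 'qvel': array([ 0.02455173, -0.09099618, -0.12263285, -0.01298311, -0.01382626,
        0.02776409]), 'effort': array([ 2.19925794e-03, -4.12457514e+01, -2.31973779e+01,  7.29437009e-02,
        4.56970569e-02, -1.42450376e-04]), 'ee_pos': array([ 215.13623845, -532.70538329,  213.15586809]), 'ee_rot': array([-1.79902719e+02, -1.27277210e-03,  2.19899100e+01]), 'force': array([0.29113242, 1.6977162 , 0.15718898]), 'torque': array([0.01313918, 0.00058956, 0.06940921]), 'gripper_force': 0.0, 'gripper_width': 91.116401196931}
top [ 465.8606329  -164.28496089  881.31164722] [ 0.11571655  0.01408857 -0.99318236]
blue_case place {'at': [412.8, 194.7], 'conf': 0.92} [array([ 564.9, -331.4,    0. ]), array([ 552.1, -309.8,  114. ])]
blue_case sil 0.85 [418.3, 189.8] 6290 [ 563.5 -323.7   94.1]Traceback (most recent call last):
  File "<stdin>", line 7, in <module>
ValueError: it knows: blue_case
```

Run:
```python
from h import *
for n in ['side']:
    C=cam(n); im,dp=optics.grab_frame(n); cv2.imwrite(f'pics/{n}0.png',im[:,:,::-1])
    for r in optics.place_of(n,'blue_case')[:2]: print('place',r,at_z(C,r['at'],0).round(1))
    for th in ['blue_case','blue_keeper','blue_bolt']:
      try:
        for r in optics.silhouettes(n,th)[:2]: 
            u,v=map(int,r['at']);print(th,'sil',r['conf'],r['at'],r['mask'].sum(),at_depth(C,r['at'],dp[v,u]).round(1))
      except ValueError as e: print(e)
```

```text
place {'at': [394.6, 268.1], 'conf': 0.72} [ 568.9 -328.4    0. ]
blue_case sil 0.81 [394.8, 260.8] 7309 [ 543.6 -335.    82.6]
blue_keeper sil 0.77 [417.9, 240.2] 597 [ 585.9 -342.7  110.2]
blue_bolt sil 0.95 [378.6, 257.2] 433 [ 522.3 -315.6   99.1]
```

View pics/top0.png

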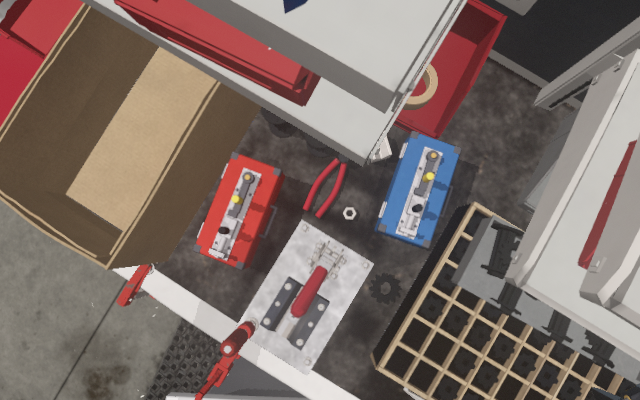

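View pics/side0.png

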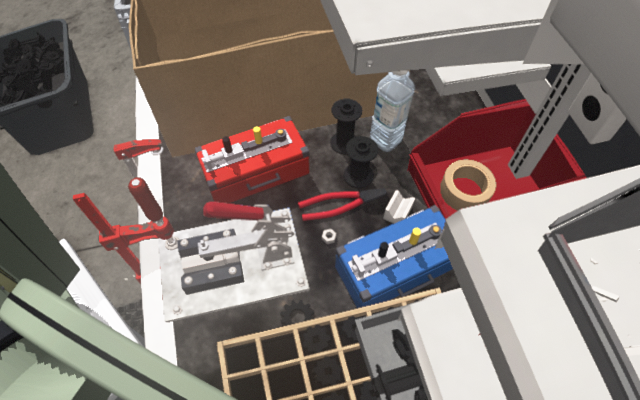

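```bash
cat >> h.py <<'E'
def cloud(C,dp):
    K,k1,R,t=C
    v,u=np.mgrid[:400,:640]
    q=cv2.undistortPoints(np.stack([u,v],-1).reshape(-1,1,2).astype(float),K,np.array([k1,0,0,0.])).reshape(400,640,2)
    P=np.dstack([q*dp[...,None],dp])
    W=(P-t)@R; W[dp<=0]=np.nan
    return W
E
python3 - <<'E'
from h import *
for n in ['top','side']:
    C=cam(n); im,dp=optics.grab_frame(n); W=cloud(C,dp); hsv=cv2.cvtColor(im,cv2.COLOR_RGB2HSV)
    m=[r for r in optics.silhouettes(n,'blue_case')][0]['mask'].astype(np.uint8)
    hull=cv2.fillConvexPoly(np.zeros_like(m),cv2.convexHull(cv2.findNonZero(m)),1)>0
    hull=cv2.dilate(hull.astype(np.uint8),np.ones((5,5)))>0
    y=hull&(hsv[...,0]>20)&(hsv[...,0]<35)&(hsv[...,1]>140)&(hsv[...,2]>120)
    b=hull&(hsv[...,2]<50)
    for nm,mm in (('yellow',y),('black',b)):
        k,l,st,ce=cv2.connectedComponentsWithStats(mm.astype(np.uint8))
        for i in range(1,k):
            if st[i,4]>25:
                w=W[l==i]; top=w[w[:,2]>120]
                print(n,nm,ce[i].round(1),st[i],np.nanmedian(w,0).round(0),'top',top.mean(0).round(1) if len(top) else 0, 'z132',at_z(C,ce[i],125).round(0))
    bl=hull&(hsv[...,0]>100)&(hsv[...,0]<125)&(hsv[...,1]>120)&(abs(W[...,2]-80)<8)
    p=W[bl][:,:2]; print('lid',np.median(W[bl][:,2]),cv2.minAreaRect(p.astype(np.float32)))
    # obstacle height map, 50 mm cells, max z
    for x0 in range(850,100,-50):
        print(x0,[ (lambda s:int(np.nanmax(s)) if s.size>8 else -9)(W[...,2][(abs(W[...,0]-x0)<25)&(abs(W[...,1]-y0)<25)]) for y0 in range(100,-700,-50)])
E
```

```text
lid 79.66306836193024 ((568.4088134765625, -330.161376953125), (99.85466003417969, 199.8386688232422), 71.21117401123047)
850 [-9, -9, -9, -9, -9, -9, -9, -9, -9, 51, 276, 293, 230, 287, 311, -9]
800 [10, -9, -9, -9, -9, -9, -9, -9, -9, 56, 135, 307, 4, 5, 330, 91]
750 [434, -9, 100, -9, -9, -9, -9, -9, 433, 55, 137, 131, 4, 3, 337, 141]
700 [435, 507, 507, 448, 445, -9, -9, 434, 435, 79, 113, 4, 4, 308, 310, 80]
650 [-9, 255, 508, 611, 610, 481, 433, 610, 427, 103, 84, 4, 4, 310, 311, -9]
600 [251, 253, 104, 605, 638, 652, 638, 638, 84, 134, 83, 4, 423, 338, 310, -9]
550 [252, 250, 133, 82, 16, 637, 639, 82, 134, 99, 118, 118, 458, 341, 18, -9]
500 [251, 134, 133, 84, 25, 17, 14, 84, 132, 96, 170, 492, 462, 337, -9, -9]
450 [82, 107, 108, 72, 27, 167, 113, 24, 82, 119, 485, 505, 348, -9, -9, -9]
400 [4, 79, 82, 47, 199, 200, 83, 23, 116, 170, 504, 505, 311, 311, -9, -9]
350 [5, 5, 16, 52, 209, 205, 18, 12, 118, 120, 167, 185, 311, 311, 310, -9]
300 [5, 5, 220, 215, 86, 51, 18, 118, 118, 120, 120, 121, 169, 302, 308, 184]
250 [-9, 215, 215, 16, 54, 24, 5, 119, 121, 120, 120, 121, 119, 318, 317, 185]
200 [-9, 214, 206, 6, 16, 17, 5, 4, 120, 119, 120, 119, 119, 120, 121, 119]
150 [2, 0, -1, -8, 4, 5, 5, 5, 4, 3, -9, -9, -9, -9, -9, -9]Traceback (most recent call last):
  File "<stdin>", line 4, in <module>
IndexError: list index out of range
```

```bash
cat >> h.py <<'E'
def proj(C,P):
    K,k1,R,t=C; p=R@np.array(P,float)+t; q=p[:2]/p[2]; q=q*(1+k1*(q@q)); return K[:2,:2]@q+K[:2,2]
E
python3 - <<'E'
from h import *
s=env.state()['ee_pos']
C=cam('wrist'); im,dp=optics.grab_frame('wrist'); cv2.imwrite('pics/wrist0.png',im[:,:,::-1])
top,_=0,0
T=cam('top'); im,dp=optics.grab_frame('top'); W=cloud(T,dp)
print('tcp in top',proj(T,s),'hand',proj(T,[*s[:2],350]), 'tcp in side',proj(cam('side'),s), 'hand',proj(cam('side'),[*s[:2],350]))
for uv in [(555,180),(600,200),(620,300),(560,280),(490,250),(530,250),(570,100),(600,380),(540,170),(620,180)]:
    print(uv,W[uv[1],uv[0]].round(0))
k=(W[...,2]>120)&(W[...,2]<140)&(abs(W[...,0]-565)<90)&(abs(W[...,1]+330)<60)
n,l,st,ce=cv2.connectedComponentsWithStats(k.astype(np.uint8))
for i in range(1,n): print(ce[i],st[i,4],W[l==i].mean(0).round(1),im[l==i].mean(0))
S=cam('side')
for p in [(528.6,-316.7,130),(584.5,-335.7,130)]: print('pred',proj(T,p),proj(S,p))
E
```

```text
tcp in top [568.06340111 410.14991072] hand [623.81039343 448.68380081] tcp in side [344.81060227 534.75675251] hand [354.00889052 557.64461709]
(555, 180) [ 564. -500.  246.]
(600, 200) [ 528. -531.  308.]
(620, 300) [ 418. -424.  500.]
(560, 280) [ 421. -471.  307.]
(490, 250) [ 457. -445.  120.]
(530, 250) [ 460. -440.  286.]
(570, 100) [ 782. -684.  -18.]
(600, 380) [ 224. -658.   98.]
(540, 170) [ 615. -579.   40.]
(620, 180) [ 553. -546.  332.]
[429.35185185 176.35185185] 54 [ 583.  -335.8  130.6] [214.59259259 201.09259259 107.33333333]
[418.05263158 207.56140351] 57 [ 528.1 -315.8  130.4] [67.47368421 66.47368421 71.61403509]
pred [418.51218452 207.27698348] [384.13533259 246.75600145]
pred [429.23505532 175.57512081] [416.33952973 232.31375481]
```

View pics/wrist0.png

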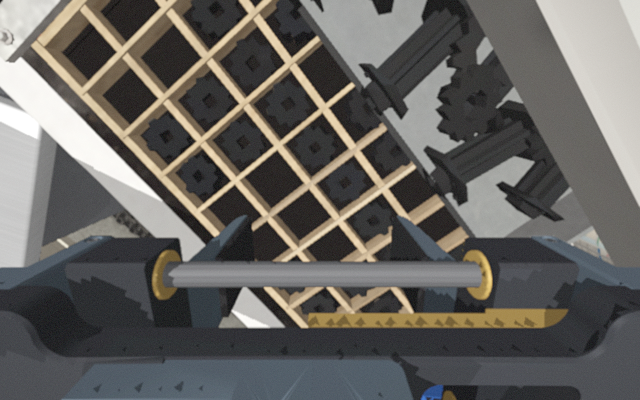

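The top view shows the blue case at about (418,188), its black knob at (418,208) and yellow knob at (429,176). A tall machine stands right of it from column 510. The wrist view shows the gripper over the wooden grid box, with the machine on its right. Next I check clearances.

Run:
```python
from h import *
cl=[]
for n in ['top','side']:
    C=cam(n); im,dp=optics.grab_frame(n); W=cloud(C,dp).reshape(-1,3); W=W[~np.isnan(W[:,0])]; cl.append(W)
P=np.vstack(cl)
def chk(name,c,yaw,z0):
    a=np.radians(yaw); ex=np.array([np.cos(a),np.sin(a)]); ey=np.array([np.sin(a),-np.cos(a)])
    d=P[:,:2]-c; u=d@ex; v=d@ey
    dx=np.maximum(abs(u)-38,0); dy=np.maximum(abs(v)-89,0); r=np.hypot(dx,dy)
    m=(P[:,2]>z0)&(P[:,2]<480); i=np.argsort(np.where(m,r,1e9))[:400:100]
    print(name,[(round(r[j]),P[j].round(0)) for j in i])
for w in [(215,-533),(210,-420),(215,-300)]: chk('start',w,22,285)
chk('path',(430,-258),11,250); chk('keep0',(584.5,-335.7),11,175)
chk('keep1',(593,-380),11,175); chk('keep1 yaw41',(593,-380),41,175); chk('keep1 yaw-19',(593,-380),-19,175);chk('bolt0',(528,-316),71,175); chk('bolt1',(566,-329),71,175)
# overhead: shelf points z 380-700 near x 400..650
for z0,z1 in [(380,460),(460,700)]:
  m=(P[:,2]>z0)&(P[:,2]<z1)
  for y0 in range(-50,-551,-50):
    q=P[m&(abs(P[:,1]-y0)<25)]; print(z0,y0,(np.percentile(q[:,0],[1,99]).round(0),len(q)) if len(q) else None)
```

```text
start [(0, array([ 263., -566.,  307.])), (0, array([ 269., -572.,  302.])), (31, array([ 312., -587.,  300.])), (51, array([ 327., -575.,  309.]))]
start [(60, array([ 262., -560.,  307.])), (74, array([ 269., -572.,  302.])), (81, array([ 352., -522.,  474.])), (82, array([ 358., -510.,  301.]))]
start [(101, array([ 194., -105.,  456.])), (108, array([193., -98., 442.])), (111, array([191., -96., 427.])), (113, array([183., -95., 416.]))]
path [(65, array([ 421., -416.,  445.])), (66, array([ 419., -418.,  450.])), (67, array([ 415., -419.,  454.])), (68, array([ 413., -420.,  460.]))]
keep0 [(5, array([ 607., -237.,  426.])), (7, array([ 608., -235.,  427.])), (8, array([ 608., -234.,  388.])), (9, array([ 601., -233.,  428.]))]
keep1 [(26, array([ 558., -496.,  246.])), (27, array([ 564., -500.,  426.])), (27, array([ 557., -497.,  264.])), (28, array([ 567., -502.,  424.]))]
keep1 yaw41 [(53, array([ 596., -518.,  241.])), (54, array([ 608., -524.,  285.])), (55, array([ 588., -515.,  221.])), (55, array([ 604., -524.,  255.]))]
keep1 yaw-19 [(23, array([ 519., -473.,  455.])),
[... 453 characters left out ...]
00 (array([156., 675.]), 3066)
380 -150 (array([568., 642.]), 3852)
380 -200 (array([554., 689.]), 6331)
380 -250 (array([592., 751.]), 5067)
380 -300 (array([678., 798.]), 3671)
380 -350 None
380 -400 (array([413., 437.]), 265)
380 -450 (array([435., 519.]), 1255)
380 -500 (array([520., 588.]), 700)
380 -550 None
460 -50 (array([626., 668.]), 1328)
460 -100 (array([597., 637.]), 3109)
460 -150 (array([569., 616.]), 6278)
460 -200 (array([554., 612.]), 7585)
460 -250 (array([590., 631.]), 634)
460 -300 None
460 -350 (array([194., 214.]), 1620)
460 -400 (array([190., 425.]), 15692)
460 -450 (array([232., 499.]), 19961)
460 -500 (array([353., 535.]), 18568)
460 -550 (array([354., 479.]), 8564)
```

Run:
```python
from h import *
C=cam('side'); im,dp=optics.grab_frame('side'); W=cloud(C,dp)
print('side cam',-C[2].T@C[3],C[2][2])
for uv in [(5,200),(20,250),(20,310),(60,330),(120,360),(180,390),(20,380),(60,385),(80,270),(110,300)]: print(uv,W[uv[1],uv[0]].round(0),im[uv[1],uv[0]])
print(proj(C,(0,0,400)),proj(C,(0,0,0)))
```

```text
side cam [ 242.95921145 -465.3965462   761.0234354 ] [ 0.37543353  0.37137986 -0.84919177]
(5, 200) [174. -97. 410.] [59 64 54]
(20, 250) [141. -77. 315.] [61 66 57]
(20, 310) [ 204. -373.  633.] [186 200 174]
(60, 330) [ 212. -389.  636.] [48 49 49]
(120, 360) [ 220. -406.  630.] [165 176 155]
(180, 390) [ 228. -423.  623.] [171 183 159]
(20, 380) [ 193. -391.  630.] [172 185 160]
(60, 385) [ 202. -399.  628.] [189 203 177]
(80, 270) [142.  72.   0.] [241 239 239]
(110, 300) [  46.  533. -940.] [129 124 118]
[-141.57389271  244.61181698] [ 32.88308266 348.52302768]
```

send_rows(targets=[[[0, 0, 0, 0, 0.23, 0, 0.3], [0, 0, 0, 0, 0.23, 0, 0.3], [0, 0, 0, 0, 0.23, 0, 0.3], [0, 0, 0, 0, 0.23, 0, 0.3], [0, 0, -0.061, 0, 0.23, 0, 0.3], [0, 0, -0.061, 0.215, 0.045, 0, 0.3], [0, 0, 0, 0.215, 0.045, 0, 0.3], [0, 0, 0, 0.215, 0.045, 0, 0.3], [0, 0, 0, 0.215, 0.045, 0, 0.3], [0, 0, 0, 0.215, 0.045, 0, 0.3], [0, 0, 0, 0, 0, 0, 0.3]]], grip_force=8)

```text
time_s: 1.95
ee_pos: [434.9, -257.3, 213.7]
ee_rot: [180.0, -0.2, 11.2]
force: [-1.1, 1.0, -0.1]
gripper_width: 31.8
gripper_force: 0.0
```

send_rows(targets=[[[0, 0, 0, 0.185, -0.098, -0.025, 0.3], [0, 0, 0, 0.185, -0.098, -0.025, 0.3], [0, 0, 0, 0.185, -0.098, -0.025, 0.3], [0, 0, 0, 0.185, -0.098, -0.025, 0.3], [0, 0, 0, 0, 0, 0, 0.3]]])

```text
time_s: 2.45
ee_pos: [580.9, -338.6, 191.1]
ee_rot: [-180.0, 0.0, 11.0]
force: [-1.0, -0.2, 0.7]
gripper_width: 32.4
gripper_force: 0.0
```

Run:
```python
from h import *
C=cam('wrist'); im,dp=optics.grab_frame('wrist'); cv2.imwrite('pics/wrist1.png',im[:,:,::-1])
W=cloud(C,dp); np.savez('w1.npz',W=W,im=im)
k=(W[...,2]>115)&(W[...,2]<140)&(abs(W[...,0]-565)<90)&(abs(W[...,1]+330)<60)
n,l,st,ce=cv2.connectedComponentsWithStats(k.astype(np.uint8))
for i in range(1,n):
  if st[i,4]>60:
    t=W[l==i]; zt=np.percentile(t[:,2],95); tt=t[t[:,2]>zt-3]
    print(ce[i],st[i],tt.mean(0).round(1),tt.min(0).round(1),tt.max(0).round(1),im[l==i].mean(0).round(0))
print(proj(C,(584.5,-335.7,131)),env.state()['ee_pos'],env.state()['force'])
```

```text
[318.07171315 203.37848606] [311 194  16  20 251] [ 586.2 -335.1  132.4] [ 579.4 -341.8  130.7] [ 592.5 -328.6  133.9] [246. 240. 130.]
[346.85714286 305.73809524] [340 299  13  12  84] [ 481.1 -385.3  116.5] [ 475.3 -389.9  115.1] [ 488.8 -379.2  117.9] [248. 233. 200.]
[318.26875936 206.9755408 ] [ 578.59805717 -337.410063    191.89776545] [-0.99316683 -0.39492628  0.29196623]
```

View pics/wrist1.png

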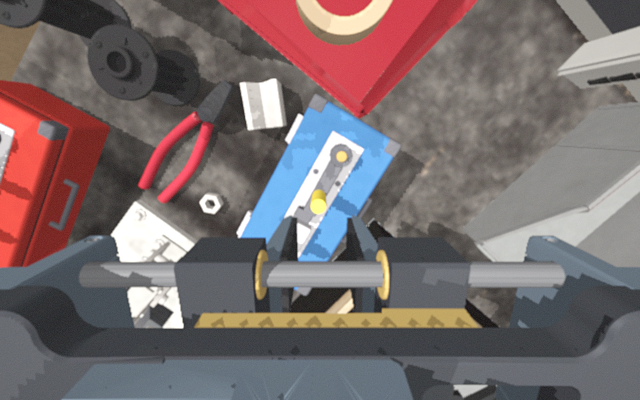

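send_rows(targets=[[[0, 0, 0, 0.034, 0.005, -0.1, 0.3], [0, 0, 0, 0, 0, -0.12, 0.3], [0, 0, 0, 0, 0, -0.12, 0.3], [0, 0, 0, 0, 0, -0.095, 0.3], [0, 0, 0, 0, 0, 0, 0.3], [0, 0, 0, 0, 0, 0, 0.9], [0, 0, 0, 0, 0, 0, 0.9], [0, 0, 0, 0, 0, 0, 0.9], [0, 0, 0, 0, 0, 0, 0.9]]], grip_force=5)

```text
time_s: 3.4
ee_pos: [585.1, -335.6, 108.8]
ee_rot: [180.0, -0.1, 11.0]
force: [-2.5, 2.5, 6.8]
gripper_width: 13.5
gripper_force: 5.0
```

send_rows(targets=[[[0, 0, 0, -0.008, -0.029, 0, 0.9], [0, 0, 0, -0.004, -0.029, 0, 0.9], [0, 0, 0, 0.001, -0.029, 0, 0.9], [0, 0, 0, 0.003, -0.029, 0, 0.9], [0, 0, 0, 0.007, -0.028, 0, 0.9], [0, 0, 0, 0.011, -0.028, 0, 0.9], [0, 0, 0, 0, 0, 0, 0.9]]])

```text
time_s: 4.1
ee_pos: [587.8, -371.5, 106.8]
ee_rot: [179.9, -0.0, 11.0]
force: [-0.6, -1.1, 2.9]
gripper_width: 13.8
gripper_force: 5.0
```

send_rows(targets=[[[0, 0, 0, 0.015, -0.025, 0, 0.9], [0, 0, 0, 0.017, -0.023, 0, 0.9], [0, 0, 0, 0.007, -0.008, 0, 0.9], [0, 0, 0, 0.004, -0.004, 0, 0.9], [0, 0, 0, 0, 0, 0, 0.9]]])

```text
time_s: 4.6
ee_pos: [593.3, -378.9, 106.1]
ee_rot: [-179.5, 0.3, 11.0]
force: [-6.7, 8.1, 6.9]
gripper_width: 14.5
gripper_force: 5.0
```

send_rows(targets=[[[0, 0, 0, 0, 0, 0, 0.3], [0, 0, 0, 0, 0, 0, 0.3], [0, 0, 0, 0, 0, 0, 0.3], [0, 0, 0, 0, 0, 0.2, 0.3], [0, 0, 0, 0, 0, 0.2, 0.3], [0, 0, 0, -0.2, 0.1, 0, 0.3], [0, 0, 0, -0.2, 0.1, 0, 0.3], [0, 0, 0, 0, 0, 0, 0.3]]])

```text
time_s: 5.4
ee_pos: [509.9, -338.9, 186.0]
ee_rot: [-179.7, 0.3, 11.0]
force: [0.3, 0.9, -0.1]
gripper_width: 32.2
gripper_force: 0.0
```

Run:
```python
from h import *
s=env.state()
C=cam('wrist'); im,dp=optics.grab_frame('wrist'); cv2.imwrite('pics/wrist2.png',im[:,:,::-1])
W=cloud(C,dp)
k=(W[...,2]>110)&(W[...,2]<140)&(abs(W[...,0]-565)<90)&(abs(W[...,1]+340)<80)
n,l,st,ce=cv2.connectedComponentsWithStats(k.astype(np.uint8))
for i in range(1,n):
  if st[i,4]>60:
    t=W[l==i]; zt=np.percentile(t[:,2],95); tt=t[t[:,2]>zt-3]
    print(ce[i],st[i],tt.mean(0).round(1),im[l==i].mean(0).round(0))
print(s['ee_pos'],s['ee_rot'],s['force'])
```

```text
[388.94879518 121.20180723] [378 112  23  19 332] [ 594.8 -378.1  132.5] [232. 211.  87.]
[298.94326241 183.12411348] [290 173  18  21 282] [ 530.4 -315.6  132.4] [59. 58. 60.]
[395.5221843  217.47667804] [370 188  48  55 879] [ 515.5 -406.4  116.5] [163. 149. 125.]
[ 509.92216841 -338.90002034  186.01337327] [-179.71909498    0.32530334   10.97824566] [ 0.32064026  0.86748622 -0.11487796]
```

View pics/wrist2.png

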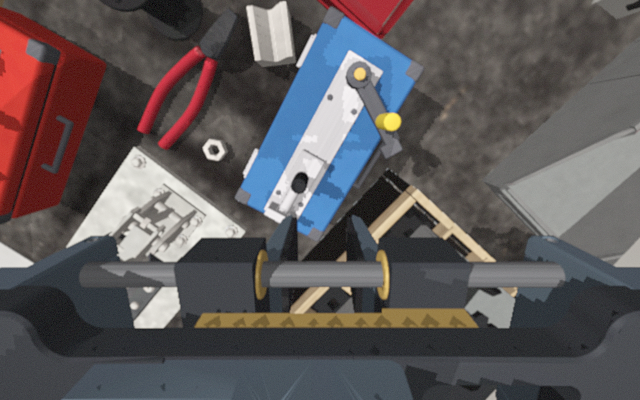

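send_rows(targets=[[[0, 0, 0.084, 0.04, 0.06, 0, 0.3], [0, 0, 0.084, 0.045, 0.055, 0, 0.3], [0, 0, 0.084, 0, 0, 0, 0.3], [0, 0, 0.084, 0, 0, 0, 0.3], [0, 0, 0.084, 0, 0, 0, 0.3], [0, 0, 0.084, 0, 0, 0, 0.3], [0, 0, 0.084, 0, 0, 0, 0.3], [0, 0, 0.081, 0, 0, 0, 0.3], [0, 0, 0, 0, 0, 0, 0.3], [0, 0, 0, 0, 0, 0, 0.3]]])

```text
time_s: 6.45
ee_pos: [533.8, -319.7, 186.9]
ee_rot: [179.9, 0.0, 71.1]
force: [1.1, -0.3, 0.1]
gripper_width: 32.4
gripper_force: 0.0
```

Run:
```python
from h import *
s=env.state()
C=cam('wrist'); im,dp=optics.grab_frame('wrist')
W=cloud(C,dp)
k=(W[...,2]>110)&(W[...,2]<140)&(abs(W[...,0]-565)<90)&(abs(W[...,1]+340)<80)
n,l,st,ce=cv2.connectedComponentsWithStats(k.astype(np.uint8))
for i in range(1,n):
  if st[i,4]>60:
    t=W[l==i]; zt=np.percentile(t[:,2],95); tt=t[t[:,2]>zt-3]
    print(ce[i],st[i],tt.mean(0).round(1),im[l==i].mean(0).round(0))
print(s['ee_pos'],s['ee_rot'],s['force'],s['qpos'].round(0), env.state()['ee_pos'])
```

```text
[314.94285714 205.88928571] [307 195  16  22 280] [ 530.  -314.7  132.4] [48. 49. 52.]
[320.65807327 295.6119403 ] [294 287  57  26 737] [ 482.9 -413.8  123.1] [155. 140. 118.]
[ 533.807968   -319.67538801  186.92425638] [1.79920912e+02 1.83042930e-02 7.10671401e+01] [ 1.08153564 -0.3010746   0.13125869] [-32.  23.  86.   0.  71. -13.] [ 533.54636129 -319.4900106   186.89228519]
```

send_rows(targets=[[[0, 0, 0, -0.022, 0.018, -0.1, 0.3], [0, 0, 0, 0, 0, -0.12, 0.3], [0, 0, 0, 0, 0, -0.12, 0.3], [0, 0, 0, 0, 0, -0.05, 0.3], [0, 0, 0, 0, 0, 0, 0.3], [0, 0, 0, 0, 0, 0, 0.9], [0, 0, 0, 0, 0, 0, 0.9], [0, 0, 0, 0, 0, 0, 0.9], [0, 0, 0, 0, 0, 0, 0.9]]])

```text
time_s: 7.4
ee_pos: [529.1, -315.9, 110.3]
ee_rot: [179.8, 0.0, 71.2]
force: [0.6, -0.1, 2.6]
gripper_width: 13.9
gripper_force: 5.0
```

send_rows(targets=[[[0, 0, 0, 0.035, -0.012, 0, 0.9], [0, 0, 0, 0.035, -0.012, 0, 0.9], [0, 0, 0, 0.035, -0.012, 0, 0.9], [0, 0, 0, 0.035, -0.012, 0, 0.9], [0, 0, 0, 0.035, -0.012, 0, 0.9], [0, 0, 0, 0.015, -0.005, 0, 0.9], [0, 0, 0, 0.01, -0.003, 0, 0.9], [0, 0, 0, 0, 0, 0, 0.9]]])

```text
time_s: 8.2
ee_pos: [567.2, -328.7, 110.0]
ee_rot: [-179.8, 0.0, 71.2]
force: [-5.0, 1.7, 7.6]
gripper_width: 13.9
gripper_force: 5.0
```

send_rows(targets=[[[0, 0, 0, 0.01, -0.003, 0, 0.9], [0, 0, 0, 0, 0, 0, 0.9]]])

```text
time_s: 8.4
ee_pos: [567.3, -328.6, 109.5]
ee_rot: [-179.6, -0.0, 71.2]
force: [-8.3, 3.3, 8.2]
gripper_width: 13.8
gripper_force: 5.0
```

send_rows(targets=[[[0, 0, 0, 0, 0, 0, 0.3], [0, 0, 0, 0, 0, 0, 0.3], [0, 0, 0, 0, 0, 0, 0.3], [0, 0, 0, 0, 0, 0.2, 0.3], [0, 0, 0, 0, 0, 0.2, 0.3], [0, 0, 0, -0.18, 0.08, 0, 0.3], [0, 0, 0, -0.18, 0.08, 0, 0.3], [0, 0, 0, -0.18, 0.08, 0, 0.3], [0, 0, 0, 0, 0, 0, 0.3], [0, 0, 0, 0, 0, 0, 0.3]]])

```text
time_s: 9.4
ee_pos: [462.5, -281.7, 189.5]
ee_rot: [179.9, 0.0, 71.2]
force: [1.8, 0.2, -0.7]
gripper_width: 31.8
gripper_force: 0.0
```

Run:
```python
from h import *
s=env.state(); print(s['ee_pos'],s['force'])
for n in ['wrist','side','top']:
    C=cam(n); im,dp=optics.grab_frame(n); W=cloud(C,dp)
    if n=='side': cv2.imwrite('pics/side3.png',cv2.resize(im[80:320,150:470],None,fx=2,fy=2)[:,:,::-1])
    k=(W[...,2]>115)&(W[...,2]<140)&(abs(W[...,0]-570)<70)&(abs(W[...,1]+345)<50)
    m,l,st,ce=cv2.connectedComponentsWithStats(k.astype(np.uint8))
    for i in range(1,m):
      if st[i,4]>20:
        t=W[l==i]; zt=np.percentile(t[:,2],95); tt=t[t[:,2]>zt-3]
        print(n,ce[i],st[i],tt.mean(0).round(1),im[l==i].mean(0).round(0))
```

```text
[ 462.50628606 -281.66579423  189.52893821] [ 1.80891052  0.17704941 -0.65613356]
wrist [447.16158537 219.1097561 ] [436 209  23  21 328] [ 567.1 -327.2  132.5] [41. 42. 46.]
wrist [485.14644351 254.89958159] [474 247  26  14 239] [ 595.4 -373.8  132.2] [177. 159.  58.]
side [405.12643678 237.6091954 ] [401 232  10  12  87] [ 566.6 -328.4  132. ] [40. 41. 46.]
side [439.31914894 249.9787234 ] [435 247  10   7  47] [ 590.1 -381.3  131.9] [155. 134.  60.]
top [454.51851852 169.81481481] [450 168   8   6  27] [ 594.9 -380.6  132.5] [207. 196.  99.]
```

View pics/side3.png

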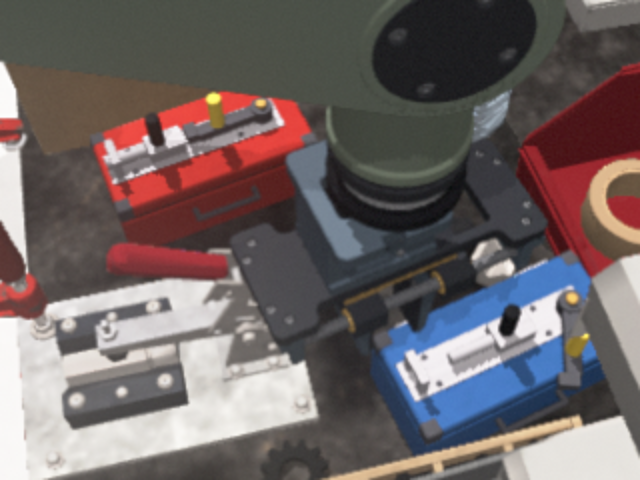

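The side crop shows the blue keeper swung aside with its yellow knob at about (575,340). The black knob is drawn back to about (510,320). The red case is still closed and the gripper is clear of both cases.

```bash
python3 -c "
from workcell import env
print(env.job_done())"
```

```text
the job is handed in; nothing more can be done
None
```

The blue case is unlocked: its keeper was swung to its stop and then its bolt drawn the full 40 mm to its stop; the red case was not touched, the gripper has let go and is clear, and the job was handed in at about 10 s, with no verdict shown.

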